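# Make up two coffee-machine service kits

### The arm

A 7-joint arm with a two-finger parallel gripper is mounted at the origin on the work surface. World frame = base frame: x ahead of the robot, y to its left, z up, the work surface at z = 0. Lengths are in m, angles in rad, forces in N, time in s.
With the tool pointing down it reaches from about 0.4 to 0.85 m from the base axis. Payload 10.4 kg.
Tool frame: the origin (TCP) lies between the finger pads; the fingertips stand 14 mm ahead of it and the grasp point (between the pads) lies 5 mm behind it; z points along the fingers, y is the direction in which the jaws open and shut (so a half turn about z gives the same grasp; the last joint's range is limited). The gripper opens to 87 mm and grips with 3 to 60 N. Pads are 19 mm wide; open, the fingers measure 117 mm over their backs; the gripper's body (75 mm by 190 mm) begins 51 mm behind the grasp point.
Start: joints at [-0.023, 0.332, -0.065, 1.46, 0.022, 1.35, -0.088], TCP at [0.625, 0, 0.237] pointing down, gripper open.
Joint ranges: [-2.6, 2.6], [-0.5, 2.12], [-1.47, 1.34], [0.16, 2.42], [-1.27, 4.41], [0.06, 2.06], [-2.6, 2.6]. Speed limits (rad/s): [2.22, 2.22, 2.79, 2.79, 3.14, 3.14, 3.14].

### API

Orientations are given as a unit quaternion [x, y, z, w].
In Python, from bench import readout, camera, calibration, order gives the robot as it stands.
- The arm moves only by the tool apply_moves, never from a script. Its argument "deltas" is a list of rows, each an object with "translation": the shift along the world's x, y, z in m, a list of three; "turn": the turn, a rotation vector about the world's x, y, z in rad, a list of three; "hand": the finger opening in m, from 0 to 0.087. A call has 1 to 5 rows; each row shifts and turns the pose as measured when the row begins; what a row does not reach is not made up. A row lasts 1/10 s, in which the tool goes at most 50 mm and 8.59 degrees, less where a joint would pass 70% of its speed; a pose out of reach is approached as far as the arm can. A call with a gripper value outside its range is refused whole. The fingers move at their own pace and stop on an object; "newtons" is the grip in N (left out, the last holds). Time passes only in rows, so rows that do not move let the fingers close. It gives the time, the measured TCP pose, the force and the opening at its end, in the units of the state.
- readout.read_state(): the state, without advancing time (a new reading comes with each control period).
- camera(name): name is "scene" or "side" or "wrist"; returns the picture (420x560x3 uint8, red, green, blue); there is no depth.
- calibration(name): a dict with "fx", "fy", "cx", "cy" (pixels), "extrinsics" (4x4, takes a point from world to camera coordinates). Camera axes: x right, y down, z forward; pixel columns grow to the right and rows downward; lengths in m; the calibration is good to about 2 mm. The wrist camera is an equidistant fisheye: a pixel r from the principal point sees the ray r / f radians off the axis. A picture is of the moment at which its call begins: read the wrist's pose just before it. calibration takes no time and is no camera call; for the wrist camera it gives the pose at the moment of the call.
- order.close_job(): hands the job in, once; it reports no verdict.
The state is a dict: "time": time; "joint_positions": joint angles; "joint_vel": joint speeds; "joint_torque": joint torques, N m; "ee_pos": TCP position; "eef_rot": TCP orientation; "ft_force": force on the tool from outside, world axes, zero at the start; "torque": the same for the moment, N m; "width": finger opening in m.
Only numpy, scipy, OpenCV 4.12 (cv2) and the standard library are available. Lean on these libraries where they do the work, as an engineer would, in place of code of your own. Each camera call takes 0.05 s, during which the arm holds its last target. There are 200 camera calls.

### The job

Make up the two service kits for the coffee machines, one part to a pocket, each standing upright on the pocket's floor as it stands now: the three-pocket tray gets the stout round water cartridge, the tablet tub and the black twin spout, and the two-pocket tray gets the flat box-shaped water cartridge and the steel brew piston. Which pocket of its tray a part takes does not matter. Leave the tall slim cartridge and the espresso cup standing where they are.

Things in the scene. Friction and masses are not known exactly. Their poses are not given: they have to be found in the camera images.
- tray3: white plastic tray, fixed to the bench, 256 x 88 mm, 14 mm high over all; walls and dividers 4 mm thick, floor 4 mm thick. Three equal square pockets, 80 mm inside, in a row along its x axis, their centres at x = -84, 0 and +84 mm (y = 0). Lies roughly pointing away from the robot, on its left or its right. Origin: centre of the underside; x along its length, z up.
- tray2: white plastic tray, fixed to the bench, 172 x 88 mm, 14 mm high over all; walls and dividers 4 mm thick, floor 4 mm thick. Two equal square pockets, 80 mm inside, in a row along its x axis, their centres at x = -42 and +42 mm (y = 0). Lies roughly pointing away from the robot, on its left or its right. Origin: centre of the underside; x along its length, z up.
- flat_cartridge: white flat box-shaped water cartridge, loose, standing: body 58 (x) x 30 (y) mm, 56 mm high, with one round white neck of 18 mm diameter in the middle of its top, up to 66 mm; about 0.18 kg. Origin: centre of its underside; z up.
- stout_cartridge: white stout round water cartridge, loose, standing: body 52 mm diameter, 50 mm high, with a neck of 22 mm diameter on top, up to 62 mm; about 0.2 kg. Origin: centre of its underside; z up.
- tablet_tub: low round tub, loose, standing: white body of 52 mm diameter with a flat black lid of 56 mm diameter from 32 mm up to 46 mm, the top; about 0.2 kg. Origin: centre of its underside; z up.
- brew_piston: steel brew piston, loose, standing: a disc of 54 mm diameter, 14 mm thick, with an upright round stem of 18 mm diameter in its middle, up to 58 mm; about 0.25 kg. Origin: centre of its underside; z up.
- twin_spout: black block with two spouts, loose, standing: 60 (x) x 26 (y) mm, 40 mm high, with two short steel nozzles of 14 mm diameter on top at x = -18 and +18 mm, up to 50 mm; about 0.14 kg. Origin: centre of its underside; z up.
- slim_cartridge: white tall slim round cartridge, loose, standing, NOT wanted in either kit: 34 mm diameter, body 68 mm high, with a neck of 18 mm diameter up to 80 mm, the tallest of the parts; about 0.2 kg. Origin: centre of its underside; z up.
- espresso_cup: white open ceramic espresso cup, loose, not part of the job: 60 mm diameter at the rim, 55 mm high. Origin: centre of its underside; z up.
Not all that is in view belongs to the job. What is shaped like the stout_cartridge but green, pink or yellow is not meant.

How it is judged:
At the end, for the whole second after the job is handed in: Each pocket of each tray holds one part of that tray's kit: origin within 32 mm of the pocket centre in tray x and y, 1 to 8 mm above the tray's underside, tilt under 0.1 rad, at rest (under 20 mm/s). Slim cartridge and cup: moved under 30 mm, tilt under 0.2 rad (((x of stout_cartridge in the frame of tray3 between -0.116 and -0.052 m and y of stout_cartridge in the frame of tray3 between -0.032 and 0.032 m and z of stout_cartridge in the frame of tray3 between 0.001 and 0.008 m and angle between stout_cartridge's own z axis and vertical below 0.1 rad) or (x of tablet_tub in the frame of tray3 between -0.116 and -0.052 m and y of tablet_tub in the frame of tray3 between -0.032 and 0.032 m and z of tablet_tub in the frame of tray3 between 0.001 and 0.008 m and angle between tablet_tub's own z axis and vertical below 0.1 rad) or (x of twin_spout in the frame of tray3 between -0.116 and -0.052 m and y of twin_spout in the frame of tray3 between -0.032 and 0.032 m and z of twin_spout in the frame of tray3 between 0.001 and 0.008 m and angle between twin_spout's own z axis and vertical below 0.1 rad)) and ((x of stout_cartridge in the frame of tray3 between -0.032 and 0.032 m and y of stout_cartridge in the frame of tray3 between -0.032 and 0.032 m and z of stout_cartridge in the frame of tray3 between 0.001 and 0.008 m and angle between stout_cartridge's own z axis and vertical below 0.1 rad) or (x of tablet_tub in the frame of tray3 between -0.032 and 0.032 m and y of tablet_tub in the frame of tray3 between -0.032 and 0.032 m and z of tablet_tub in the frame of tray3 between 0.001 and 0.008 m and angle between tablet_tub's own z axis and vertical below 0.1 rad) or (x of twin_spout in the frame of tray3 between -0.032 and 0.032 m and y of twin_spout in the frame of tray3 between -0.032 and 0.032 m and z of twin_spout in the frame of tray3 between 0.001 and 0.008 m and angle between twin_spout's own z axis and vertical below 0.1 rad)) and ((x of stout_cartridge in the frame of tray3 between 0.052 and 0.116 m and y of stout_cartridge in the frame of tray3 between -0.032 and 0.032 m and z of stout_cartridge in the frame of tray3 between 0.001 and 0.008 m and angle between stout_cartridge's own z axis and vertical below 0.1 rad) or (x of tablet_tub in the frame of tray3 between 0.052 and 0.116 m and y of tablet_tub in the frame of tray3 between -0.032 and 0.032 m and z of tablet_tub in the frame of tray3 between 0.001 and 0.008 m and angle between tablet_tub's own z axis and vertical below 0.1 rad) or (x of twin_spout in the frame of tray3 between 0.052 and 0.116 m and y of twin_spout in the frame of tray3 between -0.032 and 0.032 m and z of twin_spout in the frame of tray3 between 0.001 and 0.008 m and angle between twin_spout's own z axis and vertical below 0.1 rad)) and ((x of flat_cartridge in the frame of tray2 between -0.074 and -0.01 m and y of flat_cartridge in the frame of tray2 between -0.032 and 0.032 m and z of flat_cartridge in the frame of tray2 between 0.001 and 0.008 m and angle between flat_cartridge's own z axis and vertical below 0.1 rad) or (x of brew_piston in the frame of tray2 between -0.074 and -0.01 m and y of brew_piston in the frame of tray2 between -0.032 and 0.032 m and z of brew_piston in the frame of tray2 between 0.001 and 0.008 m and angle between brew_piston's own z axis and vertical below 0.1 rad)) and ((x of flat_cartridge in the frame of tray2 between 0.01 and 0.074 m and y of flat_cartridge in the frame of tray2 between -0.032 and 0.032 m and z of flat_cartridge in the frame of tray2 between 0.001 and 0.008 m and angle between flat_cartridge's own z axis and vertical below 0.1 rad) or (x of brew_piston in the frame of tray2 between 0.01 and 0.074 m and y of brew_piston in the frame of tray2 between -0.032 and 0.032 m and z of brew_piston in the frame of tray2 between 0.001 and 0.008 m and angle between brew_piston's own z axis and vertical below 0.1 rad)) and linear speed of each of stout_cartridge, tablet_tub, twin_spout, flat_cartridge, brew_piston below 0.02 m/s and distance of each of slim_cartridge, espresso_cup from where it was at the start of the episode below 0.03 m and angle between each of slim_cartridge, espresso_cup's own z axis and vertical below 0.2 rad); the robot touches nothing.
It fails at once if the slim cartridge or the espresso cup is knocked over (angle between any of slim_cartridge, espresso_cup's own z axis and vertical above 0.6 rad).
It fails at once if the slim cartridge or the espresso cup is carried or pushed away (over 40 mm) (distance of any of slim_cartridge, espresso_cup from where it was at the start of the episode above 0.04 m).
It also fails if it takes over 118 s, if anything falls off the work surface, if the arm or the gripper's body presses on something with over 40 N, if the wrist force passes 120 N, or if a joint passes its speed limit or range.

## Working session

There is one attempt and no reset: what is moved stays moved. The work goes in short steps, Python scripts to look and compute and a tool call to move; the robot and the scene stay as the last step left them, time stands still between calls to the robot, and variables do not carry over. Pictures are saved under pics/ and viewed, about 12 in all and at most 16, crops included, and the job is handed in when it is done.

Besides the shell and the picture viewer there is one more tool, called by a JSON object that holds its "op" and its "data". apply_moves: Moves the arm, as the interface text tells. Its arguments: {"type":"object","properties":{"deltas":{"type":"array","items":{"type":"object","properties":{"translation":{"type":"array","items":{"type":"number"}},"turn":{"type":"array","items":{"type":"number"}},"hand":{"type":"number"}}}},"newtons":{"type":"number"}},"required":["deltas"]}

```bash
mkdir -p pics; python3 - <<'E'
from bench import readout,camera,calibration
import cv2,numpy as np
for n in ("scene","side"):
    im=camera(n); cv2.imwrite(f"pics/{n}0.png",im[:,:,::-1]); np.save(f"pics/{n}0.npy",im)
a=[cv2.resize(cv2.imread(f"pics/{n}0.png"),(800,600),interpolation=cv2.INTER_CUBIC) for n in("scene","side")]
for n,i in zip(("scene","side"),a): cv2.imwrite(f"pics/{n}0b.png",i)
for n in("scene","side","wrist"):
    c=calibration(n); print(n,c["fx"],c["fy"],c["cx"],c["cy"]); print(np.round(c["extrinsics"],3))
print(readout.read_state())
E
```

```text
scene 424.5801289571659 424.5801289571659 279.33067583453465 200.35209355843563
[[-0.889  0.459  0.002  0.516]
 [ 0.242  0.472 -0.848 -0.108]
 [-0.39  -0.753 -0.53   1.105]
 [ 0.     0.     0.     1.   ]]
side 436.7616279942823 436.7616279942823 282.97295874875675 212.2762753324263
[[-0.793 -0.609 -0.001  0.48 ]
 [-0.425  0.555 -0.715  0.273]
 [ 0.436 -0.566 -0.7    0.728]
 [ 0.     0.     0.     1.   ]]
wrist 325.19226210127806 325.19226210127806 276.3993076542599 215.95571702013044
[[ 1.     0.    -0.002 -0.623]
 [ 0.001 -0.954  0.301 -0.036]
 [-0.002 -0.301 -0.954  0.392]
 [ 0.     0.     0.     1.   ]]
{'time': 0.1, 'joint_positions': array([-0.02264668,  0.33279697, -0.06471931,  1.46087006,  0.02160507,
        1.34990044, -0.08848837]), 'joint_vel': array([ 0.00114998, -0.00199211,  0.00086851, -0.00201048,  0.00255607,
       -0.00087434,  0.00080397]), 'joint_torque': array([ 3.16136166e-04, -6.24538064e+01,  2.38312193e-02, -3.90717781e+01,
       -6.15657773e-02,  3.65302863e-02,  4.60620026e-05]), 'ee_pos': array([6.24664463e-01, 3.58493777e-05, 2.35834772e-01]), 'eef_rot': array([ 7.07072283e-01,  7.07140988e-01, -4.72025726e-04, -4.31481768e-04]), 'ft_force': array([-0.17563798,  0.55541335, -0.2857876 ]), 'torque': array([ 0.00222653,  0.04499028, -0.01476441]), 'width': 0.08712172139659258}
```

View pics/scene0b.png

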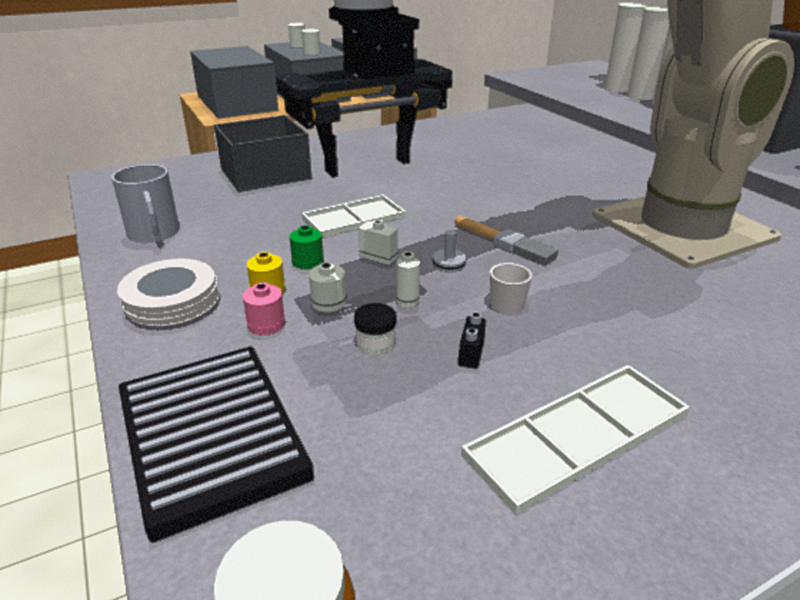

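View pics/side0b.png

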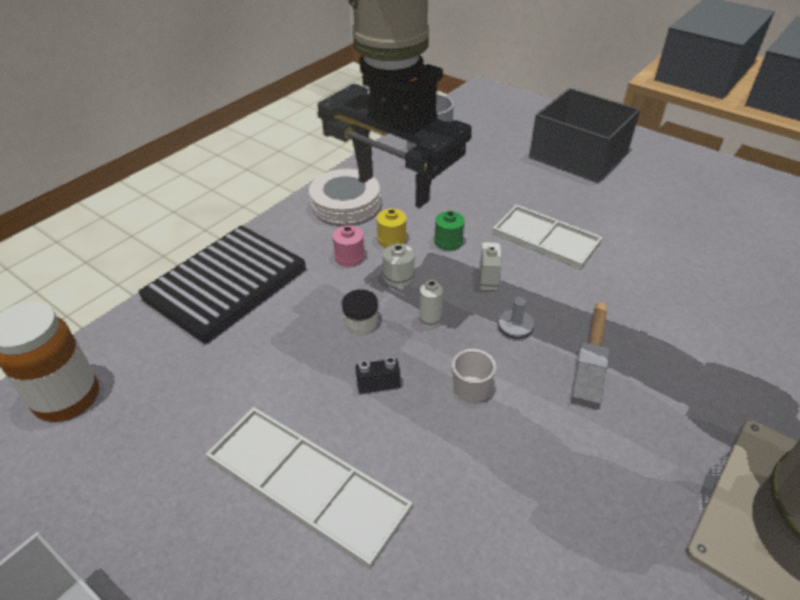

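The robot is in the background of the scene view. The pixels below are in the 800x600 enlargements.
- **Trays:** tray3 is on the left (+y) and tray2 on the right.
- **Round white ones:** the candidates are scene (326,287), stout with a neck; (407,280), tall and slim, to be left alone; and (378,240), box-shaped, so the flat cartridge. The green, pink and yellow ones at (306,247), (264,307) and (266,275) are not meant.

I'll triangulate the tops across the two views and take an enlarged crop to confirm.

```bash
cat > h.py <<'E'
import numpy as np,cv2
from bench import readout,camera,calibration
def ray(name,px,cal=None):
    c=cal or calibration(name); E=np.array(c["extrinsics"]); R,t=E[:3,:3],E[:3,3]
    x=(px[0]-c["cx"])/c["fx"]; y=(px[1]-c["cy"])/c["fy"]
    if name=="wrist":
        r=np.hypot(x,y); s=np.sin(r)/max(r,1e-9); d=np.array([x*s,y*s,np.cos(r)])
    else: d=np.array([x,y,1.])
    d=R.T@d; return -R.T@t,d/np.linalg.norm(d)
def plane(name,px,z,cal=None):
    o,d=ray(name,px,cal); return o+d*(z-o[2])/d[2]
def tri(*rs):
    A=sum(np.eye(3)-np.outer(d,d) for o,d in rs); b=sum((np.eye(3)-np.outer(d,d))@o for o,d in rs)
    return np.linalg.solve(A,b)
E
python3 - <<'E'
from h import *
k=.7
P={"stout .062":((326,267),(398,248)),"tub .046":((376,316),(360,299)),"sp1 .05":((476,318),(391,362)),"sp2 .05":((471,335),(364,366)),
"flat .066":((378,224),(491,247)),"piston .058":((450,232),(520,300)),"slim .08":((407,257),(432,285)),"cup .055":((510,272),(474,361)),
"t3a .014":((464,450),(253,410)),"t3b":((519,505),(208,455)),"t3c":((688,405),(370,560)),"t3d":((630,368),(411,504)),
"t2a .014":((303,212),(580,264)),"t2b":((385,197),(600,236)),"t2c":((406,210),(518,207)),"t2d":((330,230),(494,234))}
for n,(a,b) in P.items():
    ra,rb=ray("scene",np.array(a)*k),ray("side",np.array(b)*k)
    z=float(n.split()[1]) if ' ' in n else .014
    print(n,tri(ra,rb).round(3),plane("scene",np.array(a)*k,z).round(3)[:2],plane("side",np.array(b)*k,z).round(3)[:2])
s=np.load("pics/scene0.npy")[125:265,170:400]; cv2.imwrite("pics/crop1.png",cv2.resize(s[:,:,::-1],None,fx=3.4,fy=3.4,interpolation=cv2.INTER_CUBIC))
cal=calibration("wrist"); w=camera("wrist"); np.save("pics/w0.npy",w); cv2.imwrite("pics/w0.png",cv2.resize(w[:,:,::-1],(800,600),interpolation=cv2.INTER_CUBIC))
E
```

```text
stout .062 [ 0.666 -0.062  0.061] [ 0.667 -0.058] [ 0.666 -0.063]
tub .046 [0.646 0.058 0.046] [0.646 0.062] [0.649 0.053]
sp1 .05 [0.534 0.123 0.046] [0.538 0.13 ] [0.532 0.125]
sp2 .05 [0.559 0.151 0.045] [0.563 0.157] [0.557 0.153]
flat .066 [ 0.544 -0.149  0.065] [ 0.546 -0.141] [ 0.546 -0.152]
piston .058 [ 0.449 -0.08   0.058] [ 0.45  -0.078] [ 0.45  -0.081]
slim .08 [ 0.562 -0.012  0.075] [ 0.567 -0.003] [ 0.56  -0.008]
cup .055 [0.439 0.063 0.058] [0.436 0.062] [0.441 0.058]
t3a .014 [0.649 0.28  0.011] [0.651 0.283] [0.647 0.281]
t3b [0.641 0.363 0.013] [0.641 0.365] [0.64  0.363]
t3c [0.39  0.343 0.016] [0.388 0.342] [0.391 0.341]
t3d [0.396 0.261 0.012] [0.398 0.264] [0.396 0.26 ]
t2a .014 [ 0.521 -0.496 -0.116] [ 0.603 -0.345] [ 0.432 -0.262]
t2b [ 0.435 -0.346  0.014] [ 0.437 -0.338] [ 0.438 -0.353]
t2c [ 0.51  -0.149  0.117] [ 0.429 -0.266] [ 0.598 -0.341]
t2d [ 0.589 -0.241  0.019] [ 0.586 -0.254] [ 0.59  -0.244]
```

View pics/crop1.png

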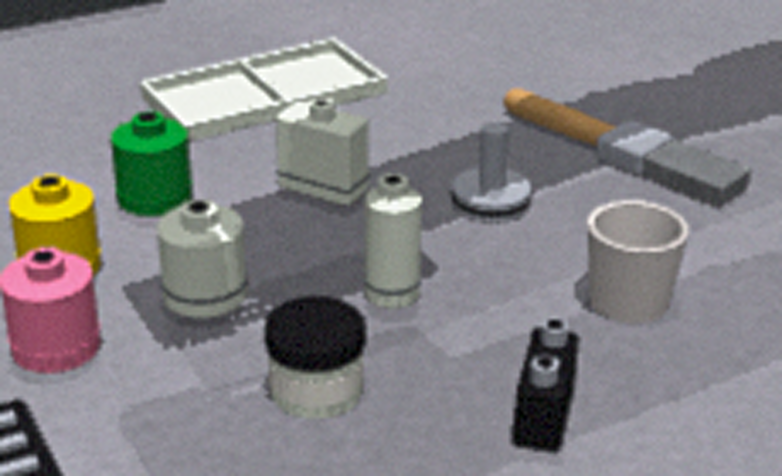

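View pics/w0.png

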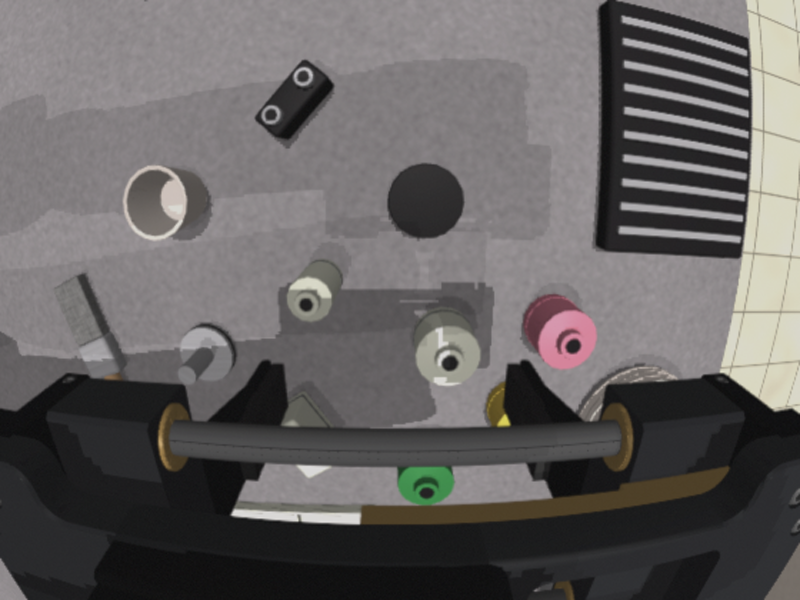

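The crop confirms the identities: the box-shaped one is the flat cartridge, the short round white one is stout, and the tall one is slim. The wrist view has world +x to the right and +y up. Next I compute the neighbours, add the wrist rays, and get the tray2 corners and the flat cartridge's orientation from masks.

```bash
python3 - <<'E'
from h import *
k=.7
for n,z,a,w in [("stout",.062,(326,267),(450,362)),("tub",.046,(376,316),(425,201)),("sp1",.05,(476,318),(271,115)),("sp2",.05,(471,335),(303,76)),("slim",.08,(407,257),(306,304)),("piston",.058,(450,232),(187,374)),("cup",.055,(510,272),(155,202)),("pink",.062,(262,289),(572,345)),("green",.062,(305,231),(427,491))]:
    print(n,plane("wrist",np.array(w)*k,z).round(3))
for n,a,b in [("pink",(262,289),(348,231)),("yel",(264,257),(391,213)),("green",(305,231),(451,214)),("platerim",(168,275),(345,186))]:
    print(n,tri(ray("scene",np.array(a)*k),ray("side",np.array(b)*k)).round(3))
f=170+np.array([[278,118],[337,143],[369,120],[305,97]])*0
C=np.array([[278,110],[335,148],[369,122]])/3.4+[170,125]
for p in C: print("flat top",plane("scene",p,.056).round(3))
for p in np.array([[142,82],[192,132],[386,76],[334,38],[277,102]])/3.4+[170,125]: print("t2",plane("scene",p,.014).round(3))
s=np.load("pics/side0.npy")[130:280,310:450]
cv2.imwrite("pics/crop2.png",cv2.resize(s[:,:,::-1],None,fx=4,fy=4,interpolation=cv2.INTER_CUBIC))
E
```

```text
stout [ 0.666 -0.06   0.062]
tub [0.645 0.059 0.046]
sp1 [0.534 0.124 0.05 ]
sp2 [0.558 0.152 0.05 ]
slim [ 0.562 -0.009  0.08 ]
piston [ 0.45  -0.077  0.058]
cup [0.439 0.066 0.055]
pink [ 0.763 -0.048  0.062]
green [ 0.652 -0.187  0.062]
pink [ 0.763 -0.05   0.058]
yel [ 0.735 -0.132  0.06 ]
green [ 0.651 -0.193  0.057]
platerim [ 0.867 -0.16   0.048]
flat top [ 0.565 -0.17   0.056]
flat top [ 0.555 -0.103  0.056]
flat top [ 0.518 -0.126  0.056]
t2 [ 0.605 -0.341  0.014]
t2 [ 0.601 -0.244  0.014]
t2 [ 0.431 -0.265  0.014]
t2 [ 0.435 -0.35   0.014]
t2 [ 0.526 -0.261  0.014]
```

View pics/crop2.png

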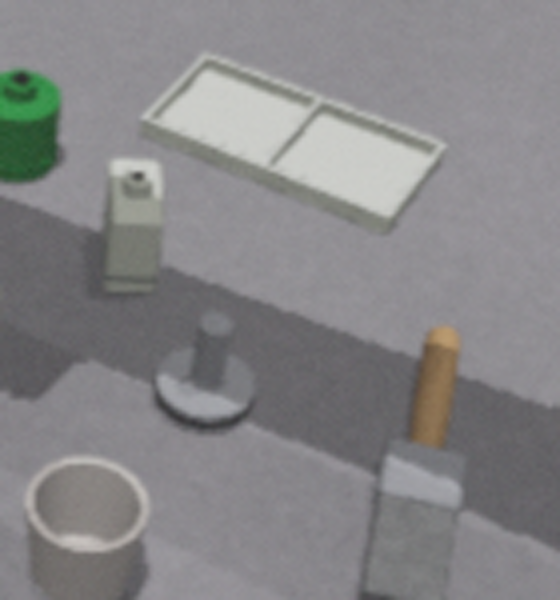

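```bash
python3 - <<'E'
from h import *
o=np.array([310,130])
for p,z in [((207,55),.014),((143,122),.014),((390,222),.014),((446,147),.014),((105,290),0),((154,293),0),((112,160),.056),((162,161),.056),((107,200),.056),((161,200),.056)]:
    print(p,plane("side",np.array(p)/4+o,z).round(3))
E
```

```text
(207, 55) [ 0.602 -0.344  0.014]
(143, 122) [ 0.598 -0.255  0.014]
(390, 222) [ 0.428 -0.262  0.014]
(446, 147) [ 0.432 -0.35   0.014]
(105, 290) [ 0.539 -0.12   0.   ]
(154, 293) [ 0.515 -0.136  0.   ]
(112, 160) [ 0.568 -0.164  0.056]
(162, 161) [ 0.544 -0.181  0.056]
(107, 200) [ 0.55  -0.131  0.056]
(161, 200) [ 0.526 -0.15   0.056]
```

Two views and the wrist agree within about 5 mm. In world metres:

| Thing | Position |
|---|---|
| tub | (.646,.058) |
| spout | (.547,.138), long axis 48° |
| stout | (.666,-.061) |
| flat | (.546,-.15), short axis about 32° |
| piston | (.450,-.079) |
| tray3 pockets | (.603,.319), (.519,.312), (.435,.305) |
| tray2 pockets | (.558,-.301), (.474,-.305) |

I start with the tub.

{"op": "apply_moves", "data": {"deltas": [{"translation": [0.011, 0.03, -0.02], "turn": [0, 0, 0], "hand": 0.087}, {"translation": [0.01, 0.028, -0.02], "turn": [0, 0, 0], "hand": 0.087}, {"translation": [0, 0, -0.05], "turn": [0, 0, 0], "hand": 0.087}, {"translation": [0, 0, -0.03], "turn": [0, 0, 0], "hand": 0.087}, {"translation": [0, 0, 0], "turn": [0, 0, 0], "hand": 0.087}], "newtons": 25}}

```text
time: 0.65
ee_pos: [0.646, 0.0598, 0.1131]
eef_rot: [0.708, 0.707, 0.0, 0.0]
ft_force: [-0.7, -0.4, -0.2]
width: 0.087
```

{"op": "apply_moves", "data": {"deltas": [{"translation": [0, 0, -0.04], "turn": [0, 0, 0], "hand": 0.087}, {"translation": [0, 0, -0.037], "turn": [0, 0, 0], "hand": 0.087}, {"translation": [0, 0, 0], "turn": [0, 0, 0], "hand": 0.04}, {"translation": [0, 0, 0], "turn": [0, 0, 0], "hand": 0.04}, {"translation": [0, 0, 0], "turn": [0, 0, 0], "hand": 0.04}], "newtons": 25}}

```text
time: 1.15
ee_pos: [0.6498, 0.0592, 0.0428]
eef_rot: [0.708, 0.706, 0.003, 0.003]
ft_force: [0.8, -0.2, 0.3]
width: 0.0708
```

{"op": "apply_moves", "data": {"deltas": [{"translation": [-0.003, 0, -0.006], "turn": [0, 0, 0], "hand": 0.04}, {"translation": [0, 0, 0], "turn": [0, 0, 0], "hand": 0.04}, {"translation": [0, 0, 0], "turn": [0, 0, 0], "hand": 0.04}, {"translation": [0, 0, 0], "turn": [0, 0, 0], "hand": 0.04}]}}

```text
time: 1.55
ee_pos: [0.6493, 0.0594, 0.042]
eef_rot: [0.708, 0.706, 0.006, 0.005]
ft_force: [0.2, -0.5, -1.3]
width: 0.0552
```

{"op": "apply_moves", "data": {"deltas": [{"translation": [0, 0, 0.03], "turn": [0, 0, 0], "hand": 0.04}, {"translation": [0, 0, 0.05], "turn": [0, 0, 0], "hand": 0.04}, {"translation": [0, 0.02, 0.04], "turn": [0, 0, 0], "hand": 0.04}, {"translation": [-0.005, 0.045, 0], "turn": [0, 0, 0], "hand": 0.04}, {"translation": [-0.01, 0.045, 0], "turn": [0, 0, 0], "hand": 0.04}]}}

```text
time: 2.05
ee_pos: [0.634, 0.1619, 0.1662]
eef_rot: [0.713, 0.701, 0.004, 0.006]
ft_force: [0.1, 1.3, -2.2]
width: 0.0554
```

{"op": "apply_moves", "data": {"deltas": [{"translation": [-0.01, 0.045, 0], "turn": [0, 0, 0], "hand": 0.04}, {"translation": [-0.01, 0.045, 0], "turn": [0, 0, 0], "hand": 0.04}, {"translation": [-0.01, 0.04, 0], "turn": [0, 0, 0], "hand": 0.04}, {"translation": [0, 0.015, 0], "turn": [0, 0, 0], "hand": 0.04}, {"translation": [0, 0, 0], "turn": [0, 0, 0], "hand": 0.04}]}}

```text
time: 2.55
ee_pos: [0.599, 0.3205, 0.1683]
eef_rot: [0.71, 0.704, 0.006, 0.004]
ft_force: [0.6, -0.5, -1.3]
width: 0.0557
```

{"op": "apply_moves", "data": {"deltas": [{"translation": [0.002, 0, -0.045], "turn": [0, 0, 0], "hand": 0.04}, {"translation": [0.002, 0, -0.045], "turn": [0, 0, 0], "hand": 0.04}, {"translation": [0, 0, -0.015], "turn": [0, 0, 0], "hand": 0.04}, {"translation": [0, 0, 0], "turn": [0, 0, 0], "hand": 0.04}]}}

```text
time: 2.95
ee_pos: [0.6058, 0.3159, 0.0627]
eef_rot: [0.711, 0.703, 0.007, 0.006]
ft_force: [0.1, -0.2, -1.5]
width: 0.0553
```

{"op": "apply_moves", "data": {"deltas": [{"translation": [-0.002, 0.003, -0.011], "turn": [0, 0, 0], "hand": 0.04}, {"translation": [0, 0, -0.004], "turn": [0, 0, 0], "hand": 0.04}, {"translation": [0, 0, 0], "turn": [0, 0, 0], "hand": 0.04}]}}

```text
time: 3.25
ee_pos: [0.6064, 0.3181, 0.0511]
eef_rot: [0.712, 0.702, 0.009, 0.007]
ft_force: [-0.1, -0.5, -2.2]
width: 0.0554
```

{"op": "apply_moves", "data": {"deltas": [{"translation": [-0.002, 0.001, -0.006], "turn": [0, 0, 0], "hand": 0.04}, {"translation": [0, 0, -0.003], "turn": [0, 0, 0], "hand": 0.04}, {"translation": [0, 0, 0], "turn": [0, 0, 0], "hand": 0.04}]}}

```text
time: 3.55
ee_pos: [0.6054, 0.3201, 0.0441]
eef_rot: [0.712, 0.702, 0.011, 0.008]
ft_force: [-1.1, -0.1, -0.9]
width: 0.0553
```

{"op": "apply_moves", "data": {"deltas": [{"translation": [0, 0, 0], "turn": [0, 0, 0], "hand": 0.066}, {"translation": [0, 0, 0], "turn": [0, 0, 0], "hand": 0.066}, {"translation": [0, 0, 0.03], "turn": [0, 0, 0], "hand": 0.066}, {"translation": [0, 0, 0.05], "turn": [-0.004, 0.027, 0], "hand": 0.066}, {"translation": [0, 0, 0.05], "turn": [0, 0, 0], "hand": 0.08}]}}

```text
time: 4.05
ee_pos: [0.6014, 0.318, 0.1707]
eef_rot: [0.712, 0.702, -0.006, -0.002]
ft_force: [0.9, -0.9, 0.7]
width: 0.069
```

{"op": "apply_moves", "data": {"deltas": [{"translation": [-0.011, -0.036, 0], "turn": [0, 0, -0.142], "hand": 0.08}, {"translation": [-0.011, -0.036, 0], "turn": [0, 0, -0.142], "hand": 0.08}, {"translation": [-0.011, -0.036, 0], "turn": [0, 0, -0.142], "hand": 0.08}, {"translation": [-0.011, -0.036, -0.02], "turn": [0, 0, -0.142], "hand": 0.08}, {"translation": [-0.01, -0.036, -0.02], "turn": [0, 0, -0.142], "hand": 0.08}]}}

```text
time: 4.55
ee_pos: [0.551, 0.1423, 0.1451]
eef_rot: [0.915, 0.404, 0.008, -0.002]
ft_force: [0.6, 0.7, -0.3]
width: 0.0797
```

```bash
cat > st.py <<'E'
from h import *
from scipy.spatial.transform import Rotation as R
def st():
    s=readout.read_state(); r=R.from_quat(s["eef_rot"]).as_matrix(); z=r[:,2]
    print("pos",s["ee_pos"].round(4),"jaw yaw",round(np.arctan(r[1,1]/r[0,1]),3),"untilt",np.cross(z,[0,0,-1]).round(3),"w",round(s["width"],4))
E
python3 - <<'E'
from st import *
st(); c=calibration("wrist"); w=camera("wrist"); cv2.imwrite("pics/w1.png",cv2.resize(w[:,:,::-1],(800,600)))
np.save("pics/w1c.npy",c["extrinsics"])
E
```

```text
pos [0.551  0.1423 0.1451] jaw yaw -0.74 untilt [-0.01   0.014  0.   ] w 0.0797
```

View pics/w1.png

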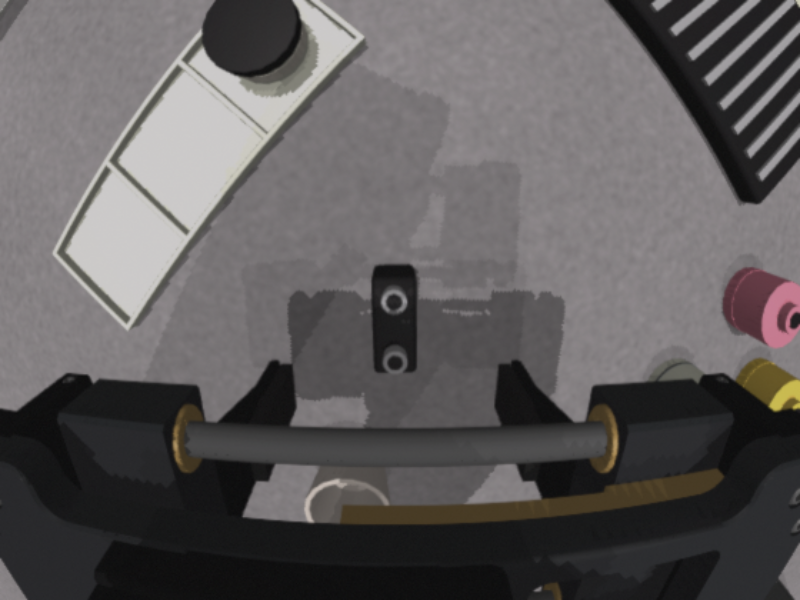

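The spout at (395,330) is aligned with and centred between the fingers, and the tub stands in the far pocket at (255,40).

{"op": "apply_moves", "data": {"deltas": [{"translation": [-0.004, -0.004, -0.045], "turn": [-0.01, 0.014, 0.01], "hand": 0.08}, {"translation": [0, 0, -0.045], "turn": [0, 0, 0], "hand": 0.06}, {"translation": [0, 0, -0.022], "turn": [0, 0, 0], "hand": 0.06}, {"translation": [0, 0, -0.005], "turn": [0, 0, 0], "hand": 0.05}, {"translation": [0, 0, 0], "turn": [0, 0, 0], "hand": 0.04}]}}

```text
time: 5.1
ee_pos: [0.5463, 0.1273, 0.0245]
eef_rot: [0.917, 0.399, -0.001, 0.002]
ft_force: [-0.1, 0.2, 0.0]
width: 0.056
```

{"op": "apply_moves", "data": {"deltas": [{"translation": [0.003, 0.012, 0.003], "turn": [0, 0, 0], "hand": 0.045}, {"translation": [0, 0, 0], "turn": [0, 0, 0], "hand": 0.01}, {"translation": [0, 0, 0], "turn": [0, 0, 0], "hand": 0.01}, {"translation": [0, 0, 0], "turn": [0, 0, 0], "hand": 0.01}, {"translation": [0, 0, 0], "turn": [0, 0, 0], "hand": 0.01}]}}

```text
time: 5.6
ee_pos: [0.553, 0.1428, 0.0334]
eef_rot: [0.917, 0.4, 0.003, 0.003]
ft_force: [-1.0, 0.1, -2.0]
width: 0.0259
```

{"op": "apply_moves", "data": {"deltas": [{"translation": [0, 0, 0.04], "turn": [0, 0, 0], "hand": 0.01}, {"translation": [0, 0, 0.045], "turn": [0, 0, 0.12], "hand": 0.01}, {"translation": [-0.006, 0.03, 0.02], "turn": [0, 0, 0.142], "hand": 0.01}, {"translation": [-0.007, 0.036, 0], "turn": [0, 0, 0.142], "hand": 0.01}, {"translation": [-0.007, 0.036, 0], "turn": [0, 0, 0.142], "hand": 0.01}]}}

```text
time: 6.1
ee_pos: [0.5327, 0.239, 0.1423]
eef_rot: [0.773, 0.634, 0.003, 0.005]
ft_force: [0.3, 0.3, -2.2]
width: 0.026
```

{"op": "apply_moves", "data": {"deltas": [{"translation": [-0.007, 0.036, 0], "turn": [0, 0, 0.142], "hand": 0.01}, {"translation": [-0.007, 0.036, 0], "turn": [0, 0, 0.142], "hand": 0.01}, {"translation": [0, 0, 0], "turn": [0, 0, 0], "hand": 0.01}, {"translation": [0, 0, 0], "turn": [0, 0, 0], "hand": 0.01}]}}

```text
time: 6.5
ee_pos: [0.5153, 0.3186, 0.1429]
eef_rot: [0.668, 0.745, 0.004, 0.004]
ft_force: [1.0, -1.4, -2.1]
width: 0.0258
```

```bash
python3 -c "
from st import *
st()"
```

```text
pos [0.5153 0.3186 0.1429] jaw yaw 0.109 untilt [-0.001  0.011  0.   ] w 0.0258
```

Nearly on target. I lower it gently and watch the force.

{"op": "apply_moves", "data": {"deltas": [{"translation": [0.003, 0, -0.045], "turn": [0, 0.011, -0.02], "hand": 0.01}, {"translation": [0, 0, -0.035], "turn": [0, 0, 0], "hand": 0.01}, {"translation": [0, 0, -0.01], "turn": [0, 0, 0], "hand": 0.01}, {"translation": [0, 0, 0], "turn": [0, 0, 0], "hand": 0.01}]}}

```text
time: 6.9
ee_pos: [0.5203, 0.3154, 0.052]
eef_rot: [0.678, 0.735, 0.001, 0.001]
ft_force: [-0.2, 0.6, -1.4]
width: 0.0258
```

{"op": "apply_moves", "data": {"deltas": [{"translation": [-0.001, 0.003, -0.01], "turn": [0, 0, 0], "hand": 0.01}, {"translation": [0, 0, -0.004], "turn": [0, 0, 0], "hand": 0.01}, {"translation": [0, 0, 0], "turn": [0, 0, 0], "hand": 0.01}]}}

```text
time: 7.2
ee_pos: [0.5212, 0.3185, 0.0405]
eef_rot: [0.679, 0.734, 0.003, 0.001]
ft_force: [-0.2, 0.5, -1.7]
width: 0.0257
```

{"op": "apply_moves", "data": {"deltas": [{"translation": [-0.001, 0, -0.006], "turn": [0, 0, 0], "hand": 0.01}, {"translation": [0, 0, 0], "turn": [0, 0, 0], "hand": 0.01}]}}

```text
time: 7.4
ee_pos: [0.5218, 0.3197, 0.0371]
eef_rot: [0.679, 0.734, 0.005, 0.002]
ft_force: [0.9, 0.6, -1.3]
width: 0.0256
```

{"op": "apply_moves", "data": {"deltas": [{"translation": [-0.001, 0, -0.005], "turn": [0, 0, 0], "hand": 0.01}, {"translation": [0, 0, -0.002], "turn": [0, 0, 0], "hand": 0.01}, {"translation": [0, 0, 0], "turn": [0, 0, 0], "hand": 0.01}]}}

```text
time: 7.7
ee_pos: [0.5225, 0.3209, 0.0356]
eef_rot: [0.679, 0.734, 0.008, 0.003]
ft_force: [1.3, -0.1, -1.8]
width: 0.0258
```

{"op": "apply_moves", "data": {"deltas": [{"translation": [-0.002, -0.001, -0.008], "turn": [0, 0.02, 0], "hand": 0.01}, {"translation": [0, 0, 0], "turn": [0, 0, 0], "hand": 0.01}]}}

```text
time: 7.9
ee_pos: [0.5234, 0.3224, 0.0323]
eef_rot: [0.679, 0.734, 0.005, -0.004]
ft_force: [0.3, -0.9, -2.6]
width: 0.0257
```

```bash
python3 -c "
from st import *
st(); print(readout.read_state()['ft_force'])
w=camera('side');cv2.imwrite('pics/s1.png',cv2.resize(w[280:400,140:300,::-1],None,fx=4,fy=4,interpolation=2))"
```

```text
pos [0.5234 0.3224 0.0323] jaw yaw 0.078 untilt [-0.012  0.002  0.   ] w 0.0257
[ 0.30750788 -0.93751849 -2.58565283]
```

View pics/s1.png

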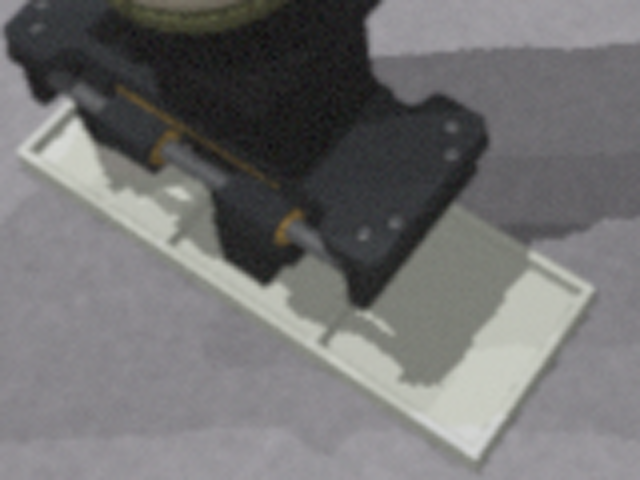

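The picture does not show the contact because the gripper hides the spout. I go down a little more.

{"op": "apply_moves", "data": {"deltas": [{"translation": [-0.002, -0.002, -0.007], "turn": [-0.01, 0, 0], "hand": 0.01}, {"translation": [0, 0, 0], "turn": [0, 0, 0], "hand": 0.01}]}}

```text
time: 8.15
ee_pos: [0.5239, 0.3227, 0.0288]
eef_rot: [0.679, 0.734, 0.005, 0.001]
ft_force: [-0.6, 0.1, -2.1]
width: 0.0258
```

{"op": "apply_moves", "data": {"deltas": [{"translation": [-0.003, -0.002, -0.007], "turn": [0, 0, 0], "hand": 0.01}, {"translation": [0, 0, 0], "turn": [0, 0, 0], "hand": 0.01}]}}

```text
time: 8.35
ee_pos: [0.5244, 0.3232, 0.0258]
eef_rot: [0.679, 0.734, 0.01, 0.002]
ft_force: [-0.1, -0.1, -3.2]
width: 0.026
```

```bash
python3 -c "
from st import *
w=camera('wrist');w2=camera('scene');st()
a=cv2.resize(w[200:360,130:420,::-1],(560,310),interpolation=2)
b=cv2.resize(w2[230:370,310:500,::-1],(400,290),interpolation=2)
c=np.zeros((600,560,3),np.uint8);c[:310]=a;c[310:600,:400]=b;cv2.imwrite('pics/w2.png',c)"
```

```text
pos [0.524  0.323  0.0251] jaw yaw 0.078 untilt [-0.011  0.015  0.   ] w 0.0257
```

View pics/w2.png

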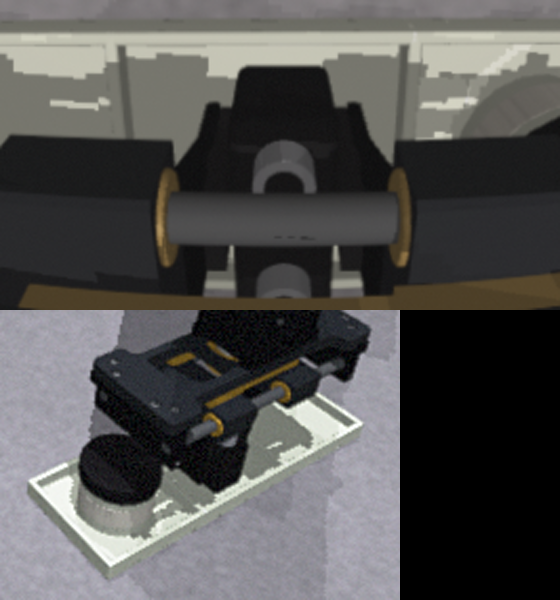

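{"op": "apply_moves", "data": {"deltas": [{"translation": [-0.004, -0.004, -0.005], "turn": [-0.01, 0.013, 0], "hand": 0.01}, {"translation": [0, 0, 0], "turn": [0, 0, 0], "hand": 0.01}]}}

```text
time: 8.65
ee_pos: [0.5248, 0.3236, 0.0253]
eef_rot: [0.679, 0.734, 0.008, 0.002]
ft_force: [0.1, -0.5, -2.7]
width: 0.0254
```

The pose has stalled, which suggests the spout is on the floor. I release it with a small opening.

{"op": "apply_moves", "data": {"deltas": [{"translation": [0, 0, 0], "turn": [0, 0, 0], "hand": 0.04}, {"translation": [0, 0, 0], "turn": [0, 0, 0], "hand": 0.04}, {"translation": [0, 0, 0.03], "turn": [0, 0, 0], "hand": 0.04}, {"translation": [0, 0, 0.05], "turn": [0, 0.01, 0], "hand": 0.05}, {"translation": [0.02, -0.02, 0.05], "turn": [0, 0, -0.05], "hand": 0.087}]}}

```text
time: 9.15
ee_pos: [0.5337, 0.3035, 0.1429]
eef_rot: [0.695, 0.719, -0.006, -0.006]
ft_force: [1.6, 1.2, -0.4]
width: 0.0489
```

```bash
python3 -c "
from st import *
w=camera('wrist');w2=camera('scene');st()
a=cv2.resize(w[100:360,100:460,::-1],(800,578)[:2],interpolation=2)[:300]
a=cv2.resize(w[:,:,::-1],(400,300));b=cv2.resize(w2[230:370,310:500,::-1],(400,300),interpolation=2)
cv2.imwrite('pics/w3.png',np.hstack([a,b]))"
```

```text
pos [0.5416 0.2991 0.1483] jaw yaw 0.024 untilt [-0.002 -0.005 -0.   ] w 0.0562
```

View pics/w3.png

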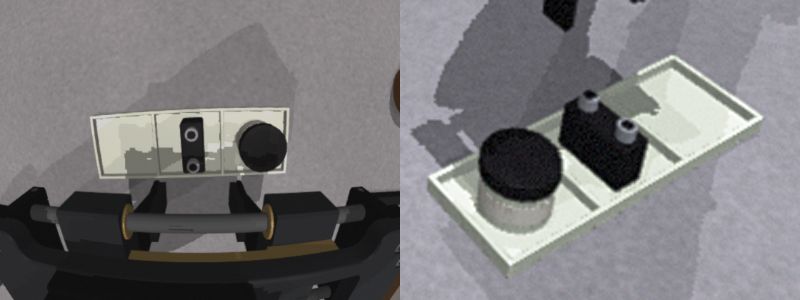

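Both parts stand in their pockets: the tub at (262,145) and the spout at (191,145) in the left image. Next is the stout cartridge.

{"op": "apply_moves", "data": {"deltas": [{"translation": [0.015, -0.045, 0], "turn": [0, 0, 0], "hand": 0.087}, {"translation": [0.015, -0.045, 0], "turn": [0, 0, 0], "hand": 0.087}, {"translation": [0.015, -0.045, 0], "turn": [0, 0, 0], "hand": 0.087}, {"translation": [0.015, -0.045, 0], "turn": [0, 0, 0], "hand": 0.087}, {"translation": [0.015, -0.045, 0], "turn": [0, 0, 0], "hand": 0.087}]}}

```text
time: 9.75
ee_pos: [0.6123, 0.0749, 0.1439]
eef_rot: [0.694, 0.72, -0.003, -0.006]
ft_force: [1.5, 0.4, -0.2]
width: 0.0861
```

{"op": "apply_moves", "data": {"deltas": [{"translation": [0.015, -0.045, 0], "turn": [0, 0, 0], "hand": 0.087}, {"translation": [0.015, -0.045, 0], "turn": [0, 0, 0], "hand": 0.087}, {"translation": [0.01, -0.025, 0], "turn": [0, 0, 0], "hand": 0.087}, {"translation": [0, 0, 0], "turn": [0, 0, 0], "hand": 0.087}]}}

```text
time: 10.15
ee_pos: [0.6505, -0.0558, 0.1378]
eef_rot: [0.698, 0.716, -0.008, -0.007]
ft_force: [-0.5, 0.2, 0.5]
width: 0.0868
```

```bash
python3 -c "
from st import *
st()"
```

```text
pos [ 0.6505 -0.0558  0.1378] jaw yaw 0.025 untilt [ 0.002 -0.02   0.   ] w 0.0868
```

{"op": "apply_moves", "data": {"deltas": [{"translation": [0.015, -0.005, 0], "turn": [0, -0.02, 0], "hand": 0.087}, {"translation": [0, 0, 0], "turn": [0, 0, 0], "hand": 0.087}, {"translation": [0, 0, -0.035], "turn": [0, 0, 0], "hand": 0.087}]}}

```text
time: 10.45
ee_pos: [0.6686, -0.0596, 0.1044]
eef_rot: [0.698, 0.716, 0.002, 0.002]
ft_force: [1.3, 1.2, 0.7]
width: 0.0873
```

{"op": "apply_moves", "data": {"deltas": [{"translation": [-0.002, -0.001, -0.035], "turn": [0, 0, 0], "hand": 0.087}, {"translation": [0, 0, -0.027], "turn": [0, 0, 0], "hand": 0.087}, {"translation": [0, 0, -0.004], "turn": [0, 0, 0], "hand": 0.087}]}}

```text
time: 10.75
ee_pos: [0.6639, -0.0547, 0.0319]
eef_rot: [0.695, 0.719, 0.001, -0.0]
ft_force: [-0.5, 0.1, -0.1]
width: 0.087
```

{"op": "apply_moves", "data": {"deltas": [{"translation": [0.003, -0.007, 0.006], "turn": [0, 0, 0], "hand": 0.06}, {"translation": [0, 0, 0.002], "turn": [0, 0, 0], "hand": 0.03}, {"translation": [0, 0, 0], "turn": [0, 0, 0], "hand": 0.03}, {"translation": [0, 0, 0], "turn": [0, 0, 0], "hand": 0.03}]}}

```text
time: 11.15
ee_pos: [0.6692, -0.0597, 0.0447]
eef_rot: [0.694, 0.72, 0.003, 0.001]
ft_force: [0.3, 0.0, 0.1]
width: 0.0629
```

{"op": "apply_moves", "data": {"deltas": [{"translation": [-0.001, 0, -0.004], "turn": [0, 0, 0], "hand": 0.03}, {"translation": [0, 0, 0], "turn": [0, 0, 0], "hand": 0.03}, {"translation": [0, 0, 0], "turn": [0, 0, 0], "hand": 0.03}]}}

```text
time: 11.45
ee_pos: [0.6687, -0.0597, 0.0422]
eef_rot: [0.694, 0.72, 0.003, 0.002]
ft_force: [-0.3, 0.4, -1.5]
width: 0.0515
```

{"op": "apply_moves", "data": {"deltas": [{"translation": [0, 0, 0.04], "turn": [0, 0, 0], "hand": 0.03}, {"translation": [0, 0, 0.05], "turn": [0, 0, 0], "hand": 0.03}, {"translation": [0, 0.02, 0.03], "turn": [0, 0, 0], "hand": 0.03}, {"translation": [-0.025, 0.04, 0], "turn": [0, 0, 0], "hand": 0.03}, {"translation": [-0.025, 0.04, 0], "turn": [0, 0, 0], "hand": 0.03}]}}

```text
time: 11.95
ee_pos: [0.617, 0.0347, 0.1637]
eef_rot: [0.699, 0.716, 0.001, 0.002]
ft_force: [1.1, 0.6, -1.6]
width: 0.0515
```

{"op": "apply_moves", "data": {"deltas": [{"translation": [-0.025, 0.04, 0], "turn": [0, 0, 0], "hand": 0.03}, {"translation": [-0.025, 0.04, 0], "turn": [0, 0, 0], "hand": 0.03}, {"translation": [-0.025, 0.04, 0], "turn": [0, 0, 0], "hand": 0.03}, {"translation": [-0.025, 0.04, 0], "turn": [0, 0, 0], "hand": 0.03}, {"translation": [-0.025, 0.04, 0], "turn": [0, 0, 0], "hand": 0.03}]}}

```text
time: 12.45
ee_pos: [0.4863, 0.2409, 0.1645]
eef_rot: [0.699, 0.715, 0.002, 0.003]
ft_force: [1.6, 1.0, -1.0]
width: 0.0516
```

{"op": "apply_moves", "data": {"deltas": [{"translation": [-0.02, 0.02, 0], "turn": [0, 0, 0.02], "hand": 0.03}, {"translation": [0, 0, 0], "turn": [0, 0, 0], "hand": 0.03}]}}

```text
time: 12.65
ee_pos: [0.4605, 0.2686, 0.1645]
eef_rot: [0.688, 0.726, 0.003, 0.001]
ft_force: [0.0, -0.3, -1.7]
width: 0.0511
```

```bash
python3 -c "
from st import *
st()"
```

```text
pos [0.4605 0.2686 0.1645] jaw yaw 0.053 untilt [-0.002  0.006  0.   ] w 0.0511
```

{"op": "apply_moves", "data": {"deltas": [{"translation": [-0.025, 0.036, 0], "turn": [0, 0, 0.02], "hand": 0.03}, {"translation": [0, 0, -0.01], "turn": [0, 0, 0], "hand": 0.03}, {"translation": [0, 0, -0.04], "turn": [0, 0, 0], "hand": 0.03}, {"translation": [0, 0, -0.03], "turn": [0, 0, 0], "hand": 0.03}, {"translation": [0, 0, 0], "turn": [0, 0, 0], "hand": 0.03}]}}

```text
time: 13.15
ee_pos: [0.4359, 0.3057, 0.0834]
eef_rot: [0.68, 0.733, 0.005, 0.002]
ft_force: [-0.8, -1.0, -1.4]
width: 0.0512
```

{"op": "apply_moves", "data": {"deltas": [{"translation": [0, 0, -0.025], "turn": [-0.002, 0.008, 0], "hand": 0.03}, {"translation": [0, 0, -0.012], "turn": [0, 0, 0], "hand": 0.03}, {"translation": [0, 0, 0], "turn": [0, 0, 0], "hand": 0.03}, {"translation": [0, 0, 0], "turn": [0, 0, 0], "hand": 0.03}]}}

```text
time: 13.55
ee_pos: [0.4387, 0.3055, 0.0492]
eef_rot: [0.681, 0.732, 0.003, 0.0]
ft_force: [0.2, -0.1, -2.5]
width: 0.0513
```

{"op": "apply_moves", "data": {"deltas": [{"translation": [-0.002, 0, -0.005], "turn": [0, 0, 0], "hand": 0.03}, {"translation": [0, 0, 0], "turn": [0, 0, 0], "hand": 0.03}]}}

```text
time: 13.75
ee_pos: [0.4382, 0.3064, 0.0466]
eef_rot: [0.681, 0.732, 0.005, 0.001]
ft_force: [0.4, 0.5, -1.7]
width: 0.0512
```

{"op": "apply_moves", "data": {"deltas": [{"translation": [-0.002, 0, -0.005], "turn": [0, 0.01, 0], "hand": 0.03}, {"translation": [0, 0, 0], "turn": [0, 0, 0], "hand": 0.03}]}}

```text
time: 13.95
ee_pos: [0.4387, 0.3079, 0.0454]
eef_rot: [0.681, 0.732, 0.004, -0.002]
ft_force: [0.2, -0.0, -1.8]
width: 0.0512
```

{"op": "apply_moves", "data": {"deltas": [{"translation": [0, 0, -0.003], "turn": [0, 0, 0], "hand": 0.03}, {"translation": [0, 0, 0], "turn": [0, 0, 0], "hand": 0.064}, {"translation": [0, 0, 0], "turn": [0, 0, 0], "hand": 0.064}, {"translation": [0, 0, 0.03], "turn": [0, 0, 0], "hand": 0.064}, {"translation": [0, 0, 0.05], "turn": [0, 0, 0], "hand": 0.064}]}}

```text
time: 14.45
ee_pos: [0.4358, 0.306, 0.1198]
eef_rot: [0.681, 0.732, -0.0, -0.003]
ft_force: [0.4, 0.8, 0.1]
width: 0.0633
```

{"op": "apply_moves", "data": {"deltas": [{"translation": [0, 0, 0.05], "turn": [0, 0, 0], "hand": 0.08}, {"translation": [0.01, -0.045, 0.02], "turn": [0, 0, 0.05], "hand": 0.08}, {"translation": [0.015, -0.045, 0], "turn": [0, 0, 0.1], "hand": 0.08}, {"translation": [0.01, -0.045, 0], "turn": [0, 0, 0.1], "hand": 0.08}, {"translation": [0.01, -0.045, 0], "turn": [0, 0, 0.1], "hand": 0.08}]}}

```text
time: 14.95
ee_pos: [0.4806, 0.1302, 0.1992]
eef_rot: [0.533, 0.846, 0.005, -0.003]
ft_force: [0.6, -0.0, 0.1]
width: 0.0797
```

```bash
python3 -c "
from st import *
w2=camera('scene');st()
b=cv2.resize(w2[210:370,300:500,::-1],(700,560),interpolation=2)
cv2.imwrite('pics/s3.png',b)"
```

```text
pos [0.4826 0.1213 0.199 ] jaw yaw 0.45 untilt [-0.008  0.001  0.   ] w 0.0798
```

View pics/s3.png

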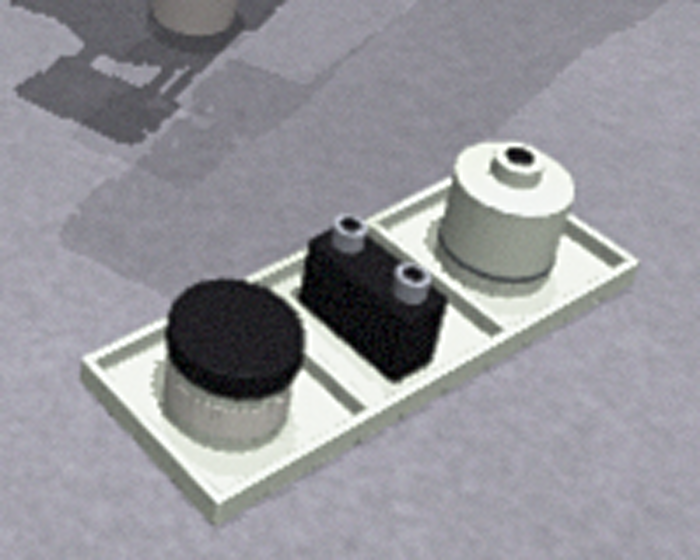

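All three of tray3's parts stand in their pockets. Next is the flat cartridge.

{"op": "apply_moves", "data": {"deltas": [{"translation": [0.01, -0.045, 0], "turn": [0, 0, 0.05], "hand": 0.08}, {"translation": [0.01, -0.045, 0], "turn": [0, 0, 0.05], "hand": 0.08}, {"translation": [0.01, -0.045, 0], "turn": [0, 0, 0], "hand": 0.08}, {"translation": [0.01, -0.045, 0], "turn": [0, 0, 0], "hand": 0.08}, {"translation": [0.01, -0.045, 0], "turn": [0, 0, 0], "hand": 0.08}]}}

```text
time: 15.5
ee_pos: [0.5309, -0.1006, 0.1986]
eef_rot: [0.484, 0.875, 0.005, -0.002]
ft_force: [1.3, -0.1, 0.9]
width: 0.0801
```

{"op": "apply_moves", "data": {"deltas": [{"translation": [0.01, -0.03, -0.03], "turn": [0, 0, 0], "hand": 0.08}, {"translation": [0, 0, 0], "turn": [0, 0, 0], "hand": 0.08}]}}

```text
time: 15.7
ee_pos: [0.5411, -0.1391, 0.1673]
eef_rot: [0.489, 0.872, 0.003, -0.001]
ft_force: [-0.7, 0.2, -0.7]
width: 0.08
```

```bash
python3 -c "
from st import *
w=camera('wrist');st()
cv2.imwrite('pics/w4.png',cv2.resize(w[:,:,::-1],(800,600)))"
```

```text
pos [ 0.5421 -0.1372  0.1696] jaw yaw 0.551 untilt [-0.007  0.004  0.   ] w 0.0802
```

View pics/w4.png

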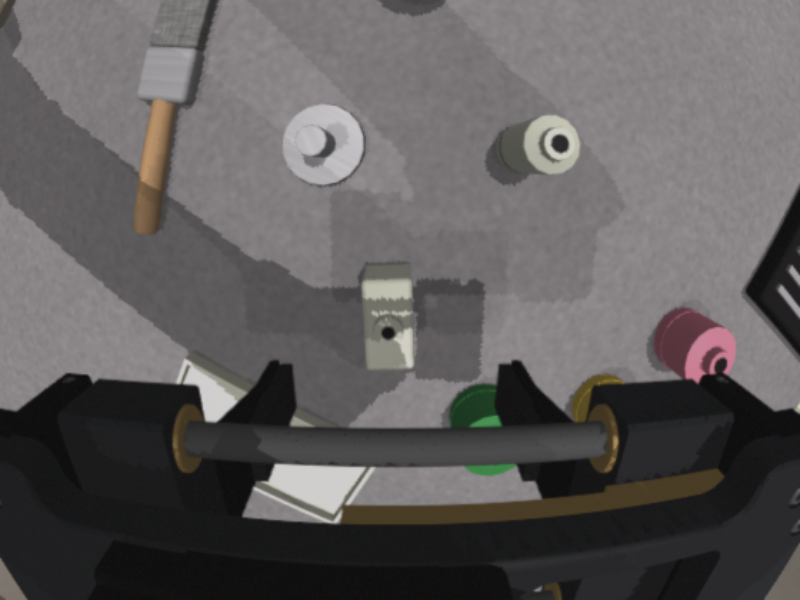

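Wrist view: the flat cartridge's long axis is aligned with the fingers, its neck is at (388,332), and the piston's stem is at (312,140).

```bash
python3 -c "
from st import *
k=.7
for n,p,z in [('flat',(388,332),.066),('piston',(312,140),.058),('slim',(560,144),.08),('c1',(364,281),.056),('c2',(369,369),.056),('c3',(412,369),.056),('t2',(336,520),.014),('t2',(192,353),.014),('t2',(374,466),.014)]: print(n,plane('wrist',np.array(p)*k,z).round(3))"
```

```text
flat [ 0.544 -0.147  0.066]
piston [ 0.451 -0.075  0.058]
slim [ 0.564 -0.007  0.08 ]
c1 [ 0.517 -0.13   0.056]
c2 [ 0.548 -0.177  0.056]
c3 [ 0.571 -0.163  0.056]
t2 [ 0.606 -0.338  0.014]
t2 [ 0.436 -0.256  0.014]
t2 [ 0.603 -0.267  0.014]
```

{"op": "apply_moves", "data": {"deltas": [{"translation": [0.003, -0.01, -0.02], "turn": [-0.007, 0.004, 0], "hand": 0.08}, {"translation": [0, 0, -0.035], "turn": [0, 0, 0], "hand": 0.07}, {"translation": [0, 0, -0.03], "turn": [0, 0, 0], "hand": 0.06}]}}

```text
time: 16.05
ee_pos: [0.5494, -0.1444, 0.0881]
eef_rot: [0.487, 0.873, 0.003, 0.005]
ft_force: [0.8, 0.6, -0.1]
width: 0.0706
```

{"op": "apply_moves", "data": {"deltas": [{"translation": [-0.004, -0.004, -0.025], "turn": [0, 0, 0], "hand": 0.06}, {"translation": [0, 0, -0.018], "turn": [0, 0, 0], "hand": 0.06}, {"translation": [0, 0, 0], "turn": [0, 0, 0], "hand": 0.06}, {"translation": [0, 0, 0], "turn": [0, 0, 0], "hand": 0.05}]}}

```text
time: 16.45
ee_pos: [0.5448, -0.1416, 0.0421]
eef_rot: [0.485, 0.875, 0.004, 0.002]
ft_force: [-1.2, -0.1, -0.2]
width: 0.0571
```

{"op": "apply_moves", "data": {"deltas": [{"translation": [0, -0.006, -0.001], "turn": [0, 0, 0], "hand": 0.04}, {"translation": [0, 0, 0], "turn": [0, 0, 0], "hand": 0.01}, {"translation": [0, 0, 0], "turn": [0, 0, 0], "hand": 0.01}, {"translation": [0, 0, 0], "turn": [0, 0, 0], "hand": 0.01}, {"translation": [0, 0, 0], "turn": [0, 0, 0], "hand": 0.01}]}}

```text
time: 16.95
ee_pos: [0.5472, -0.1475, 0.0453]
eef_rot: [0.484, 0.875, 0.005, 0.005]
ft_force: [0.8, -0.0, -1.4]
width: 0.0303
```

{"op": "apply_moves", "data": {"deltas": [{"translation": [0, 0, 0.04], "turn": [0, 0, 0], "hand": 0.01}, {"translation": [0, 0, 0.05], "turn": [0, 0, -0.1], "hand": 0.01}, {"translation": [0.002, -0.02, 0.02], "turn": [0, 0, -0.13], "hand": 0.01}, {"translation": [0.002, -0.04, 0], "turn": [0, 0, -0.13], "hand": 0.01}, {"translation": [0.002, -0.04, 0], "turn": [0, 0, -0.13], "hand": 0.01}]}}

```text
time: 17.45
ee_pos: [0.5532, -0.2424, 0.1595]
eef_rot: [0.684, 0.73, 0.007, 0.004]
ft_force: [-0.1, -0.6, -2.4]
width: 0.0304
```

{"op": "apply_moves", "data": {"deltas": [{"translation": [0.002, -0.04, 0], "turn": [0, 0, 0], "hand": 0.01}, {"translation": [0, 0, 0], "turn": [0, 0, 0], "hand": 0.01}]}}

```text
time: 17.65
ee_pos: [0.5541, -0.2899, 0.1603]
eef_rot: [0.688, 0.726, 0.005, 0.006]
ft_force: [-0.9, -0.4, -2.5]
width: 0.0297
```

```bash
python3 -c "
from st import *
st()"
```

```text
pos [ 0.5541 -0.2899  0.1603] jaw yaw 0.054 untilt [0.    0.016 0.   ] w 0.0297
```

{"op": "apply_moves", "data": {"deltas": [{"translation": [0.004, -0.011, -0.02], "turn": [0, 0.016, -0.015], "hand": 0.01}, {"translation": [0, 0, -0.04], "turn": [0, 0, 0], "hand": 0.01}, {"translation": [0, 0, -0.03], "turn": [0, 0, 0], "hand": 0.01}, {"translation": [0, 0, -0.01], "turn": [0, 0, 0], "hand": 0.01}, {"translation": [0, 0, 0], "turn": [0, 0, 0], "hand": 0.01}]}}

```text
time: 18.15
ee_pos: [0.5584, -0.3023, 0.0582]
eef_rot: [0.694, 0.72, 0.0, 0.001]
ft_force: [0.0, 0.3, -1.1]
width: 0.0302
```

{"op": "apply_moves", "data": {"deltas": [{"translation": [0, 0, -0.009], "turn": [0, 0, 0], "hand": 0.01}, {"translation": [0, 0, -0.004], "turn": [0, 0, 0], "hand": 0.01}, {"translation": [0, 0, 0], "turn": [0, 0, 0], "hand": 0.01}]}}

```text
time: 18.45
ee_pos: [0.5594, -0.3027, 0.0495]
eef_rot: [0.694, 0.72, 0.001, 0.002]
ft_force: [0.6, -1.0, -1.4]
width: 0.0297
```

{"op": "apply_moves", "data": {"deltas": [{"translation": [-0.001, 0, -0.006], "turn": [0, 0, 0], "hand": 0.01}, {"translation": [0, 0, -0.004], "turn": [0, 0, 0], "hand": 0.01}, {"translation": [0, 0, 0], "turn": [0, 0, 0], "hand": 0.01}]}}

```text
time: 18.75
ee_pos: [0.5609, -0.3039, 0.0482]
eef_rot: [0.694, 0.72, 0.003, 0.005]
ft_force: [-0.1, 0.9, -2.1]
width: 0.0298
```

{"op": "apply_moves", "data": {"deltas": [{"translation": [-0.003, 0, -0.008], "turn": [0, 0.01, 0], "hand": 0.01}, {"translation": [0, 0, 0], "turn": [0, 0, 0], "hand": 0.01}]}}

```text
time: 18.95
ee_pos: [0.5622, -0.3053, 0.0454]
eef_rot: [0.693, 0.72, 0.001, 0.006]
ft_force: [0.2, 0.3, -2.0]
width: 0.0299
```

{"op": "apply_moves", "data": {"deltas": [{"translation": [-0.002, 0.002, -0.004], "turn": [0, 0, 0], "hand": 0.01}, {"translation": [0, 0, 0], "turn": [0, 0, 0], "hand": 0.045}, {"translation": [0, 0, 0], "turn": [0, 0, 0], "hand": 0.045}, {"translation": [0, 0, 0.03], "turn": [0, 0, 0], "hand": 0.045}, {"translation": [0, 0, 0.05], "turn": [0, 0, 0], "hand": 0.05}]}}

```text
time: 19.45
ee_pos: [0.5588, -0.3024, 0.1176]
eef_rot: [0.693, 0.721, -0.0, 0.004]
ft_force: [0.7, -0.4, -0.3]
width: 0.0467
```

{"op": "apply_moves", "data": {"deltas": [{"translation": [-0.01, 0.02, 0.04], "turn": [0, 0, 0], "hand": 0.06}, {"translation": [-0.015, 0.04, 0], "turn": [0, 0, 0], "hand": 0.06}, {"translation": [-0.02, 0.04, 0], "turn": [0, 0, 0], "hand": 0.06}, {"translation": [-0.02, 0.04, 0], "turn": [0, 0, 0], "hand": 0.06}, {"translation": [-0.02, 0.04, 0], "turn": [0, 0, 0], "hand": 0.06}]}}

```text
time: 19.95
ee_pos: [0.4734, -0.1237, 0.1636]
eef_rot: [0.696, 0.718, 0.001, 0.01]
ft_force: [-0.2, 0.6, 0.4]
width: 0.06
```

```bash
python3 -c "
from st import *
st()"
```

```text
pos [ 0.4734 -0.1237  0.1636] jaw yaw 0.031 untilt [0.012 0.015 0.   ] w 0.06
```

{"op": "apply_moves", "data": {"deltas": [{"translation": [-0.022, 0.036, -0.01], "turn": [0.012, 0.015, 0], "hand": 0.06}, {"translation": [0, 0, -0.03], "turn": [0, 0, 0], "hand": 0.06}, {"translation": [0, 0, 0], "turn": [0, 0, 0], "hand": 0.06}]}}

```text
time: 20.25
ee_pos: [0.4481, -0.0802, 0.1225]
eef_rot: [0.693, 0.721, 0.001, -0.0]
ft_force: [-0.4, -0.8, 0.5]
width: 0.0598
```

{"op": "apply_moves", "data": {"deltas": [{"translation": [0.002, 0.002, -0.04], "turn": [0, 0, 0], "hand": 0.06}, {"translation": [0, 0, -0.03], "turn": [0, 0, 0], "hand": 0.06}, {"translation": [0, 0, -0.006], "turn": [0, 0, 0], "hand": 0.06}, {"translation": [0, 0, 0], "turn": [0, 0, 0], "hand": 0.05}]}}

```text
time: 20.65
ee_pos: [0.4528, -0.0796, 0.0479]
eef_rot: [0.694, 0.72, 0.001, 0.001]
ft_force: [0.1, 1.0, 0.2]
width: 0.0569
```

{"op": "apply_moves", "data": {"deltas": [{"translation": [-0.002, 0.001, -0.01], "turn": [0, 0, 0], "hand": 0.04}, {"translation": [0, 0, 0], "turn": [0, 0, 0], "hand": 0.03}, {"translation": [0, 0, 0], "turn": [0, 0, 0], "hand": 0.005}, {"translation": [0, 0, 0], "turn": [0, 0, 0], "hand": 0.005}, {"translation": [0, 0, 0], "turn": [0, 0, 0], "hand": 0.005}], "newtons": 30}}

```text
time: 21.15
ee_pos: [0.4535, -0.0796, 0.0416]
eef_rot: [0.694, 0.72, 0.003, 0.003]
ft_force: [-1.1, -0.2, -1.0]
width: 0.0199
```

{"op": "apply_moves", "data": {"deltas": [{"translation": [0, 0, 0], "turn": [0, 0, 0], "hand": 0.005}, {"translation": [0, 0, 0], "turn": [0, 0, 0], "hand": 0.005}]}}

```text
time: 21.35
ee_pos: [0.4534, -0.0796, 0.0418]
eef_rot: [0.694, 0.72, 0.003, 0.003]
ft_force: [1.1, -0.3, -3.5]
width: 0.0173
```

{"op": "apply_moves", "data": {"deltas": [{"translation": [0, 0, 0.04], "turn": [0, 0, 0], "hand": 0.005}, {"translation": [0, 0, 0.05], "turn": [0, 0, 0], "hand": 0.005}, {"translation": [0.003, -0.02, 0.02], "turn": [0, 0, 0], "hand": 0.005}, {"translation": [0.004, -0.045, 0], "turn": [0, 0, 0], "hand": 0.005}, {"translation": [0.004, -0.045, 0], "turn": [0, 0, 0], "hand": 0.005}]}}

```text
time: 21.85
ee_pos: [0.4635, -0.1861, 0.1559]
eef_rot: [0.69, 0.724, 0.003, 0.002]
ft_force: [-0.2, -0.8, -1.9]
width: 0.017
```

{"op": "apply_moves", "data": {"deltas": [{"translation": [0.004, -0.045, 0], "turn": [0, 0, 0], "hand": 0.005}, {"translation": [0.004, -0.045, 0], "turn": [0, 0, 0], "hand": 0.005}, {"translation": [0, 0, 0], "turn": [0, 0, 0], "hand": 0.005}]}}

```text
time: 22.15
ee_pos: [0.4704, -0.2857, 0.1567]
eef_rot: [0.692, 0.722, 0.002, 0.004]
ft_force: [-0.3, -0.0, -2.2]
width: 0.0169
```

```bash
python3 -c "
from st import *
st()"
```

```text
pos [ 0.4704 -0.2857  0.1567] jaw yaw 0.043 untilt [0.002 0.009 0.   ] w 0.0169
```

{"op": "apply_moves", "data": {"deltas": [{"translation": [0.003, -0.018, -0.01], "turn": [0.002, 0.009, 0], "hand": 0.005}, {"translation": [0, 0, -0.04], "turn": [0, 0, 0], "hand": 0.005}, {"translation": [0, 0, -0.035], "turn": [0, 0, 0], "hand": 0.005}, {"translation": [0, 0, -0.01], "turn": [0, 0, 0], "hand": 0.005}, {"translation": [0, 0, 0], "turn": [0, 0, 0], "hand": 0.005}]}}

```text
time: 22.65
ee_pos: [0.4733, -0.3055, 0.0591]
eef_rot: [0.693, 0.721, -0.0, 0.0]
ft_force: [-0.1, -0.1, -1.3]
width: 0.0176
```

{"op": "apply_moves", "data": {"deltas": [{"translation": [0, 0, -0.01], "turn": [0, 0, 0], "hand": 0.005}, {"translation": [0, 0, -0.006], "turn": [0, 0, 0], "hand": 0.005}, {"translation": [0, 0, -0.003], "turn": [0, 0, 0], "hand": 0.005}, {"translation": [0, 0, 0], "turn": [0, 0, 0], "hand": 0.005}]}}

```text
time: 23.05
ee_pos: [0.4751, -0.3063, 0.0465]
eef_rot: [0.692, 0.722, 0.001, 0.002]
ft_force: [0.5, 0.0, -3.0]
width: 0.017
```

{"op": "apply_moves", "data": {"deltas": [{"translation": [-0.001, 0.001, -0.006], "turn": [0, 0, 0], "hand": 0.005}, {"translation": [0, 0, 0], "turn": [0, 0, 0], "hand": 0.005}, {"translation": [0, 0, 0], "turn": [0, 0, 0], "hand": 0.04}, {"translation": [0, 0, 0], "turn": [0, 0, 0], "hand": 0.04}, {"translation": [0, 0, 0], "turn": [0, 0, 0], "hand": 0.04}]}}

```text
time: 23.55
ee_pos: [0.4784, -0.3074, 0.0461]
eef_rot: [0.692, 0.722, 0.003, 0.007]
ft_force: [0.8, -0.8, 0.1]
width: 0.0334
```

{"op": "apply_moves", "data": {"deltas": [{"translation": [0, 0, 0.03], "turn": [0, 0, 0], "hand": 0.04}, {"translation": [0, 0, 0.05], "turn": [0, 0, 0], "hand": 0.04}, {"translation": [0, 0, 0.05], "turn": [0, 0, 0], "hand": 0.04}, {"translation": [0.01, 0.04, 0.05], "turn": [0, 0, 0], "hand": 0.04}, {"translation": [0.01, 0.04, 0.04], "turn": [0, 0, 0], "hand": 0.04}]}}

```text
time: 24.05
ee_pos: [0.489, -0.2422, 0.2496]
eef_rot: [0.695, 0.719, -0.0, 0.002]
ft_force: [1.2, 1.3, -0.9]
width: 0.0401
```

{"op": "apply_moves", "data": {"deltas": [{"translation": [0.02, 0.045, 0], "turn": [0, 0, 0], "hand": 0.06}, {"translation": [0.02, 0.045, 0], "turn": [0, 0, 0], "hand": 0.06}, {"translation": [0.02, 0.045, 0], "turn": [0, 0, 0], "hand": 0.06}, {"translation": [0.02, 0.045, 0], "turn": [0, 0, 0], "hand": 0.06}, {"translation": [0, 0, 0], "turn": [0, 0, 0], "hand": 0.06}]}}

```text
time: 24.55
ee_pos: [0.5731, -0.0523, 0.2571]
eef_rot: [0.694, 0.72, 0.004, 0.007]
ft_force: [0.2, 0.5, -0.2]
width: 0.0594
```

```bash
python3 -c "
from st import *
a=camera('scene');b=camera('side');st()
np.save('pics/fs.npy',a);np.save('pics/fd.npy',b)
A=cv2.resize(a[110:370,190:510,::-1],(800,650)[:2],interpolation=2)
A=cv2.resize(a[110:380,190:510,::-1],(400,338),interpolation=2);B=cv2.resize(b[120:400,140:440,::-1],(400,373),interpolation=2)
C=np.zeros((600,800,3),np.uint8);C[:338,:400]=A;C[:373,400:]=B
C[375:600,:400]=cv2.resize(a[130:220,200:360,::-1],(400,225),interpolation=2);C[375:600,400:]=cv2.resize(b[140:230,300:460,::-1],(400,225),interpolation=2)
cv2.imwrite('pics/f.png',C)"
```

```text
pos [ 0.5716 -0.0592  0.2572] jaw yaw 0.03 untilt [0.007 0.016 0.   ] w 0.0596
```

View pics/f.png

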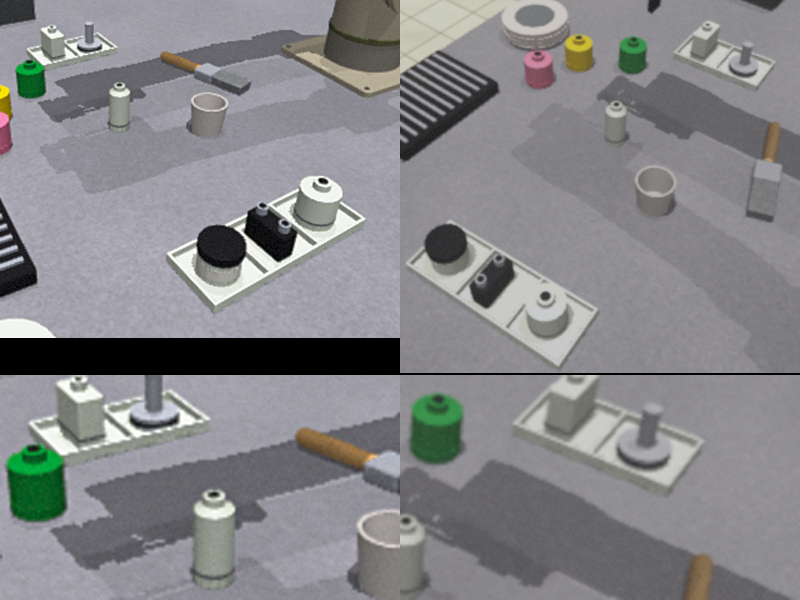

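All five parts stand in their pockets, and slim and the cup are where they were. One numerical check from these pixels before handing in.

```bash
python3 - <<'E'
from h import *
S=lambda p:np.array(p)/1.25+[190,110]
D=lambda p:(np.array(p)-[400,0])/(400/300)+[140,120]
T3=np.array([.519,.312]),.083; T2=np.array([.516,-.303]),.038
for n,a,b,T in [("stout .062",(321,183),(546,297),T3),("tub .046",(221,244),(446,243),T3),("sp1 .05",(263,209),(498,260),T3),("sp2 .05",(285,225),(482,281),T3),
 ("flat .066",(54,30),(708,26),T2),("piston .058",(89,24),(747,44),T2),("slim .08",(119,87),(616,105),T3),("cup .055",(209,101),(656,178),T3)]:
    X=tri(ray("scene",S(a)),ray("side",D(b))); c,s=np.cos(T[1]),np.sin(T[1])
    print(n,X.round(3),"in tray",(np.array([[c,s],[-s,c]])@(X[:2]-T[0])).round(3))
E
```

```text
stout .062 [0.44  0.304 0.062] in tray [-0.08  -0.001]
tub .046 [0.605 0.318 0.045] in tray [ 0.086 -0.001]
sp1 .05 [0.527 0.298 0.051] in tray [ 0.007 -0.014]
sp2 .05 [0.523 0.332 0.051] in tray [0.005 0.02 ]
flat .066 [ 0.559 -0.302  0.066] in tray [ 0.043 -0.001]
piston .058 [ 0.478 -0.304  0.061] in tray [-0.038  0.   ]
slim .08 [ 0.563 -0.011  0.077] in tray [ 0.017 -0.325]
cup .055 [0.438 0.063 0.057] in tray [-0.102 -0.241]
```

```bash
python3 -c "
from bench import order
print(order.close_job())"
```

```text
the job is handed in; nothing more can be done
None
```

I placed all five parts and handed the job in at about 25 s on the robot's clock. The tablet tub, twin spout and stout cartridge are in tray3 (far, middle and near pocket). The flat cartridge is in tray2's far pocket and the brew piston in its near one.

**Final positions:** my last check across the two fixed cameras put every part within about 7 mm of its pocket centre, against the 32 mm allowed. All five looked upright.

**Slim cartridge and cup:** both measured within about 2 mm of where they started. The gripper was clear of everything at hand-in.

**Checks that did not agree:**
- **Height:** the camera check is only good to about 4 mm in height, and most tops read about 4 mm lower than a part on the tray floor should. I took seating on the floor from the pictures and the arm's height at release.
- **Contact:** the wrist force never clearly showed a part touching down, so I released by arm height, or for the spout when the arm stopped moving down.

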